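Lay the form block down into the fixture corner

ROBOT

A 6-joint arm with a two-finger parallel gripper is mounted at the origin on the work surface. World frame = base frame: x ahead of the robot, y to its left, z up, the work surface at z = 0. Lengths are in mm, angles in rad, forces in N, time in s.
With the tool pointing down it reaches from about 325 to 925 mm from the base axis. Payload 3.1 kg.
Tool frame: the origin (TCP) lies midway between the tips of the shut fingers; the grasp point (between the pads) lies 19 mm behind it (ctrl.grip_point_offset is the distance from the TCP to the grasp point, in mm); x points along the fingers, y is the direction in which the jaws open and shut, and the axes are right-handed (so a half turn about x gives the same grasp; the last joint's range is limited). The gripper opens to 85 mm and grips with 20 to 120 N. Pads are 22 mm wide; open, the fingers measure 114 mm over their backs; the gripper's body (76 mm by 85 mm) begins 54 mm behind the grasp point. The pads swing forward as they close: fully open they stand 13 mm farther back than shut.
Start: joints at [1.143, 0.217, 1.613, -0, 1.311, -0.112], TCP at [194.092, 594.111, 231.3] pointing down, gripper open.
Joint ranges: [-2.75, 2.75], [-0.78, 2.1], [0.31, 2.55], [-1.13, 4.27], [0.13, 2.63], [-2.58, 2.58]. Speed limits (rad/s): [2.79, 2.79, 3.14, 3.14, 3.14, 3.14].

INTERFACE

Orientations are given as a rotation vector (axis times angle).
In Python, from bench import get_obs, imaging, hand_in, ctrl gives the robot as it stands. The module is installed in compiled form; this text tells all that it offers.
- The arm moves only by the shell command python3 -m jog 'ROWS' [FORCE]. ROWS is JSON, a list of rows, each an object of numbers: "dx", "dy", "dz": the shift along the tool's x, y, z in mm; "wx", "wy", "wz": the turn, a rotation vector about the tool's x, y, z in rad; "fingers": the finger opening in mm, from 0 to 85.4. A call has 1 to 10 rows; each row shifts and turns the commanded pose from where the row before left it, along the tool's axes as they then stand; what a row does not reach is not made up. A row lasts 1/10 s, in which the tool goes at most 50 mm and 8.59 degrees, less where a joint would pass 70% of its speed; a pose out of reach is approached as far as the arm can. A call with a gripper value outside its range is refused whole. The fingers move at their own pace and stop on an object; FORCE is the grip in N (left out, the last holds). Time passes only in rows, so rows that do not move let the fingers close. It gives the time, the measured TCP pose, the force and the opening at its end, in the units of the state.
- get_obs(): the state, without advancing time (a new reading comes with each control period).
- imaging.read_camera(name): name is "side" or "top"; returns a dict with "pixels" (400x640x3 uint8, blue, green, red), "camera_matrix" (3x3 intrinsics, pixels), "world_from_camera" (4x4, takes a point from camera to world coordinates). Camera axes: x right, y down, z forward; pixel columns grow to the right and rows downward; lengths in mm; the calibration is good to about 2 mm. A picture is of the moment at which its call begins. There is no depth.
- hand_in(): hands the job in, once; it reports no verdict.
The state is a dict: "time_s": time; "joint_pos": joint angles; "qvel": joint speeds; "joint_efforts": joint torques, N m; "tcp_pos": TCP position; "eef_rot": TCP orientation; "ft_force": force on the tool from outside, world axes, zero at the start; "ft_torque": the same for the moment, N m; "finger_gap": opening from 0.0 (shut) to 1.0 (fully open).
Only numpy, scipy, OpenCV 4.12 (cv2) and the standard library are available. Lean on these libraries where they do the work, as an engineer would, in place of code of your own. Each camera call takes 0.05 s, during which the arm holds its last target.

TASK

The wooden form block is standing on end on the aluminium fixture plate. Push it over towards the far fence so that it lies on its back with the raised oval facing up, then push it along the plate until it sits snug and square against both wooden fences, in their corner. Only push it - never pick it up - leave the mallet, clamp, jar and steel dolly where they are, and finish clear of everything.

Things in the scene. Friction and masses are not known exactly. Their poses are not given: they have to be found in the camera images.
- block: Loose laminated wooden form block, 40 mm (x) by 80 mm (y) by 120 mm (z), about 0.3 kg, standing on end on the plate. Origin: centre of its 40 x 80 mm foot; z runs from foot to head. Its -x face carries a raised light oval, 10 mm proud, 48 mm wide, from z = 14 to 92 mm, flat above that. Its +x face (the back) is flat and looks at the far fence, within 0.2 rad.
- block_center (a point): Centre of the block: z = 60 mm in the block's frame. Leaned about 20 degrees over its +x foot edge, the block falls on its back by itself; it then lies 40 mm high (50 mm at the oval) and 120 mm long, its x down and its z towards the far fence.
- block_head (a point): Centre of the block's head end (z = 120 mm); this end must finish against the far fence.
- block_left (a point): Centre of the block's +y side (y = 40 mm, z = 60 mm); this side must finish against the side fence. Sliding the lying block over the plate takes about 2 to 6 N, more while it rubs along a fence.
- jig: Fixture bolted to the bench: aluminium plate 300 mm (x) by 240 mm (y), 15 mm thick, with two dark wooden fences, tops 45 mm above the bench. Origin: centre of the plate's underside (bench, z = 0). x points away from the robot (within 0.35 rad) to the far fence. Inner face of the far fence: x = 115 mm, y -110 to 110. Inner face of the side fence: y = 85 mm (left), x -30 to 115.
- mallet: Wooden mallet lying on the bench left of the fixture: head 62 mm in diameter and 100 mm long, handle 22 mm thick. Origin on the bench, in mid-handle. The handle runs along x, from x = -130 mm to the head at x = 100 mm. Leave alone.
- clamp: Blue plastic spring clamp lying on the bench, about 110 x 65 mm, 24 mm high; origin on the bench at its pivot. Leave alone.
- can: Grey plastic jar with a steel cap, 56 mm in diameter, 70 mm high, standing on the bench; origin at the centre of its underside. Leave alone.
- dolly: Dark steel dolly block, 65 x 45 mm, 30 mm high, lying on the bench; origin at the centre of its underside. Leave alone.
Things that resemble listed ones, but are neither listed nor needed, are in the scene too. What is shaped like the block but red is not meant.

How it is judged:
By the outcome, as a careful person would: the job done as asked, in the order asked, and still so for the second after the job is handed in, with the robot touching nothing.
It also fails if it takes over 72 s, if anything falls off the work surface, if the arm or the gripper's body presses on something with over 40 N, if the wrist force passes 120 N, or if a joint passes its speed limit or range.

## Working session

There is one attempt and no reset: what is moved stays moved. The work goes in short steps, Python scripts to look and compute and a shell command to move; the robot and the scene stay as the last step left them, time stands still between calls to the robot, and variables do not carry over. Pictures are saved under pics/ and viewed, and the job is handed in when it is done.

```bash
mkdir -p pics; ls
python3 - <<'E'
from bench import get_obs, imaging
import cv2
o=get_obs(); print({k:o[k] for k in ('time_s','tcp_pos','eef_rot','ft_force','finger_gap')})
for n in ('side','top'):
    r=imaging.read_camera(n); cv2.imwrite(f'pics/{n}0.png',r['pixels']); print(n,r['camera_matrix'],r['world_from_camera'])
E
```

```text
pics
{'time_s': 0.0, 'tcp_pos': array([193.75699994, 593.33392639, 229.93799614]), 'eef_rot': array([ 0.24601533,  1.55718697, -0.24975476]), 'ft_force': array([-0.44608589, -0.04725264,  0.30226213]), 'finger_gap': 1.001446621477447}
side [[392.4565899    0.         315.46615786]
 [  0.         392.4565899  197.46810179]
 [  0.           0.           1.        ]] [[ 9.89572561e-01 -9.91849870e-02  1.04443696e-01  4.05822919e+02]
 [-1.42014063e-01 -5.50823036e-01  8.22451207e-01 -7.05440533e+02]
 [-2.40448186e-02 -8.28707621e-01 -5.59165025e-01  6.21691367e+02]
 [ 0.00000000e+00  0.00000000e+00  0.00000000e+00  1.00000000e+00]]
top [[449.56064094   0.         319.42421549]
 [  0.         449.56064094 201.75472317]
 [  0.           0.           1.        ]] [[-2.78986236e-04 -9.89216778e-01  1.46458484e-01  3.90680127e+02]
 [-9.99806837e-01  3.15416379e-03  1.93994866e-02  5.55619121e+01]
 [-1.96522517e-02 -1.46424781e-01 -9.89026578e-01  1.04674265e+03]
 [ 0.00000000e+00  0.00000000e+00  0.00000000e+00  1.00000000e+00]]
```

View pics/top0.png

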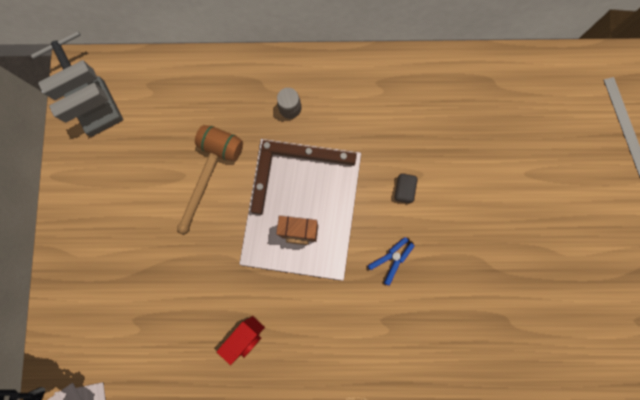

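View pics/side0.png

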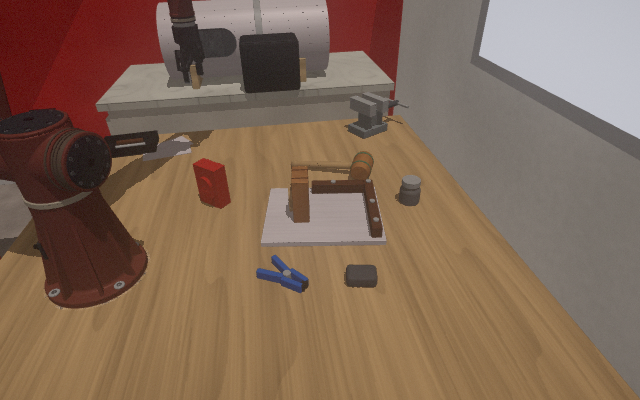

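The top view shows the plate with corners near (262,140), (360,152), (344,279) and (240,265). The block's head is near (297,228), the mallet is to the left, and the jar sits beyond the far fence. In the side view the block stands at about (299,193), with the red decoy behind it to the left. Next I'll measure.

```bash
cat > h.py <<'E'
import numpy as np, cv2
from bench import get_obs, imaging
def cam(n):
    r=imaging.read_camera(n); return r['pixels'],np.array(r['camera_matrix']),np.array(r['world_from_camera'])
def ray(K,T,p,z):
    d=T[:3,:3]@np.linalg.inv(K)@np.array([p[0],p[1],1.]); o=T[:3,3]
    return o+d*(z-o[2])/d[2]
def proj(K,T,P):
    c=T[:3,:3].T@(np.asarray(P,float)-T[:3,3]); q=K@c; return q[:2]/q[2]
def crop(img,x0,y0,x1,y1,s,name):
    cv2.imwrite('pics/'+name,cv2.resize(img[y0:y1,x0:x1],None,fx=s,fy=s,interpolation=cv2.INTER_CUBIC))
E
python3 - <<'E'
from h import *
for n,b in (('top',(225,125,375,285)),('side',(250,140,400,255))):
    im,K,T=cam(n); crop(im,*b,3.7 if n=='top' else 5,n+'1.png')
E
```

```text
(no output)
```

View pics/top1.png

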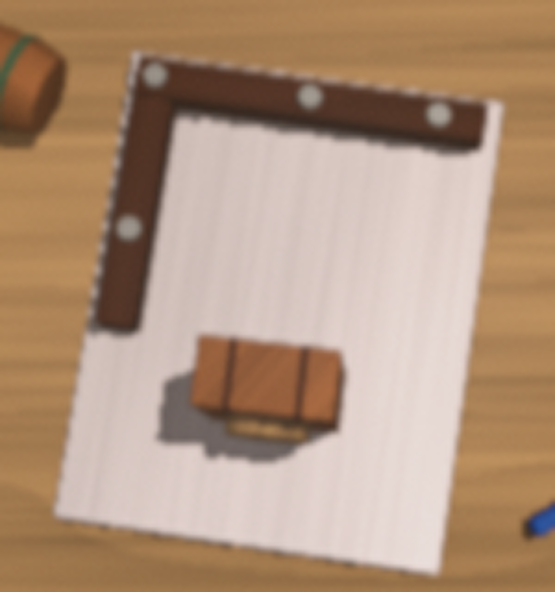

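View pics/side1.png

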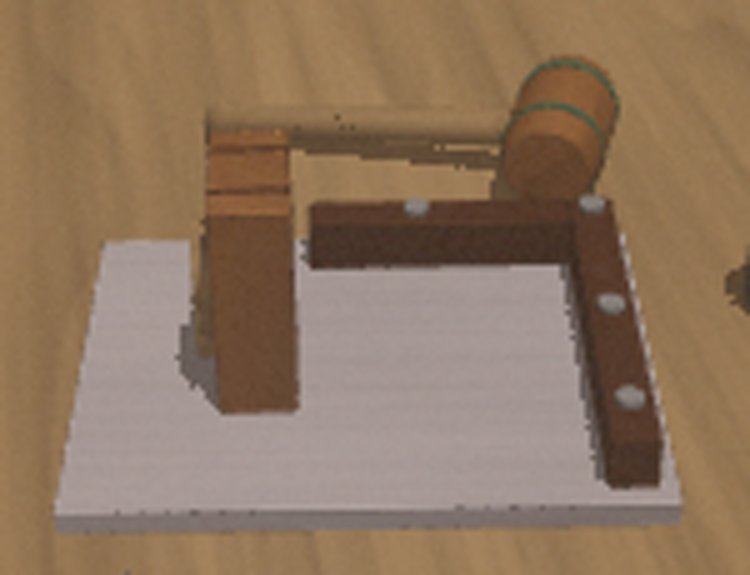

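Run:
```python
from h import *
im,K,T=cam('top')
f=lambda p:((p[0]+.5)/3.7-.5+225,(p[1]+.5)/3.7-.5+125)
R=lambda p,z:ray(K,T,f(p),z)
C=[R(p,15)for p in((133,52),(503,101),(439,574),(55,517))]
print('plate',np.round(C,1)); c=np.mean(C,0)
d=(C[0]+C[1]-C[2]-C[3]);l=(C[0]+C[3]-C[1]-C[2])
yaw=np.arctan2(d[1],d[0]);print(c,np.linalg.norm(d)/2,np.linalg.norm(l)/2,yaw,np.arctan2(l[1],l[0])-np.pi/2)
Rj=np.array([[np.cos(yaw),-np.sin(yaw)],[np.sin(yaw),np.cos(yaw)]])
for n,p in dict(cor=(173,107),farend=(478,150),sideend=(139,330)).items():
    w=R(p,45);print(n,w,Rj.T@(w-c)[:2])
H=[R(p,135)for p in((198,337),(343,352),(340,430),(193,412))]
print('head',np.round(H,1),np.mean(H,0));h=np.mean(H,0);print('jig',Rj.T@(h-c)[:2])
for a,b in((0,1),(3,2)):
    v=H[a]-H[b];print(np.linalg.norm(v),np.arctan2(v[1],v[0])-np.pi/2)
im,Ks,Ts=cam('side')
g=lambda p:((p[0]+.5)/5-.5+250,(p[1]+.5)/5-.5+140)
for p,z in(((220,412),15),((298,411),15),((212,214),135),((290,214),135),((288,130),135),((208,130),135),((55,516),15),((682,507),15)):
    w=ray(Ks,Ts,g(p),z);print('side',w,Rj.T@(w-c)[:2])
```

```text
plate [[695.4 215.6  15. ]
 [661.8 -21.2  15. ]
 [365.1  21.9  15. ]
 [399.6 258.2  15. ]]
[530.4603332  118.64031396  15.        ] 299.3060982369465 238.9813392398395 -0.14367624885262617 -0.14322202122377892
cor [651.16441119 185.400531    45.        ] [109.90148967  83.35504539]
farend [622.96872313  -3.15541268  45.        ] [ 108.99422204 -107.29520398]
sideend [511.9827549 203.9768295  45.       ] [-30.50588192  81.8115698 ]
head [[497.1 157.9 135. ]
 [488.6  77.7 135. ]
 [445.7  79.3 135. ]
 [455.7 160.1 135. ]] [471.76016767 118.74951572 135.        ]
jig [-58.11097304  -8.29675659]
80.61605801860415 -0.105915916785986
81.35805229217199 -0.1230013976826283
side [448.72399783  86.65964394  15.        ] [-76.31507908 -43.35435939]
side [487.84826109  80.63331835  15.        ] [-36.73107605 -43.71668397]
side [451.24505945  83.10821012 135.        ] [-73.31149072 -46.50822858]
side [487.49844647  76.46315789 135.        ] [-36.48019251 -47.8939637 ]
side [496.60562183 156.45082154 135.        ] [-38.91968382  32.57351956]
side [456.74731871 163.91986756 135.        ] [-79.43673564  34.25859759]
side [363.58710527  19.6553429   15.        ] [-150.980908   -121.85837729]
side [656.94954983 -24.30520231  15.        ] [ 145.65319943 -123.36161495]
```

```bash
cat >> h.py <<'E'
from scipy.spatial.transform import Rotation as Ro
def st():
    o=get_obs(); R=Ro.from_rotvec(o['eef_rot'])
    print('t',round(o['time_s'],2),'tcp',np.round(o['tcp_pos'],1),'F',np.round(o['ft_force'],1),'gap',round(o['finger_gap'],3)); print(np.round(R.as_matrix(),4).tolist()); return np.array(o['tcp_pos']),R
def goto(P,yaw):
    "tool x down, tool z along heading yaw; turn about tool first, then shift"
    p,R=st(); zx=np.array([np.cos(yaw),np.sin(yaw),0]); x=np.array([0,0,-1.]); 
    best=None
    for s in(1,-1):
        z=s*zx; y=np.cross(z,x); G=Ro.from_matrix(np.c_[x,y,z]); w=(R.inv()*G).as_rotvec()
        if best is None or np.linalg.norm(w)<np.linalg.norm(best[0]): best=(w,G,s)
    w,G,s=best; d=np.asarray(P)-p
    print('turn',np.round(w,4),'sign',s,'shift before turn',np.round(R.inv().apply(d),1),'after turn',np.round(G.inv().apply(d),1))
E
python3 -c "
from h import *
goto((417,128,230),-0.135)"
```

```text
t 0.3 tcp [194.  593.9 230.8] F [-0.4  0.6 -0. ] gap 1.002
[[-0.0003, 0.3106, 0.9506], [-0.0007, 0.9506, -0.3106], [-1.0, -0.0008, -0.0001]]
turn [-0.1808 -0.0002  0.0008] sign 1 shift before turn [   1.1 -373.6  356.7] after turn [   0.8 -431.6  283.7]
```

```bash
python3 -m jog '[{"wx":-0.09,"fingers":0},{"wx":-0.09},{"dy":-30,"dz":20},{"dy":-30,"dz":20},{"dy":-30,"dz":20},{"dy":-30,"dz":20},{"dy":-30,"dz":20},{"dy":-30,"dz":20},{"dy":-30,"dz":20},{"dy":-30,"dz":20}]' 40; python3 -m jog '[{"dy":-30,"dz":20},{"dy":-30,"dz":20},{"dy":-30,"dz":20},{"dy":-30,"dz":20},{"dy":-30,"dz":20},{"dy":-30,"dz":20},{}]'; python3 -c "
from h import *
goto((417,128,116),-0.135)"
```

```text
t 0.3 tcp [194.  593.9 230.8] F [-0.4  0.6 -0. ] gap 1.002
[[-0.0003, 0.3106, 0.9506], [-0.0007, 0.9506, -0.3106], [-1.0, -0.0008, -0.0001]]
turn [-0.1808 -0.0002  0.0008] sign 1 shift before turn [ 115.1 -373.5  356.7] after turn [ 114.8 -431.6  283.7]validation failed for argument at $[0]...
validation failed for argument at $[0]...
```

```bash
python3 -m jog '[{"dx":0,"dy":0,"dz":0,"wx":-0.09,"wy":0,"wz":0,"fingers":0}]' 40
```

```text
time_s: 0.4
tcp_pos: [194.0, 594.0, 231.1]
eef_rot: [0.175, 1.564, -0.176]
ft_force: [-0.0, -0.4, 0.6]
finger_gap: 0.858
```

```bash
python3 -m jog '[{"dx":0,"dy":0,"dz":0,"wx":-0.09,"wy":0,"wz":0,"fingers":0},{"dx":0,"dy":-40,"dz":26,"wx":0,"wy":0,"wz":0,"fingers":0},{"dx":0,"dy":-40,"dz":26,"wx":0,"wy":0,"wz":0,"fingers":0},{"dx":0,"dy":-40,"dz":26,"wx":0,"wy":0,"wz":0,"fingers":0},{"dx":0,"dy":-40,"dz":26,"wx":0,"wy":0,"wz":0,"fingers":0},{"dx":0,"dy":-40,"dz":26,"wx":0,"wy":0,"wz":0,"fingers":0},{"dx":0,"dy":-40,"dz":26,"wx":0,"wy":0,"wz":0,"fingers":0},{"dx":0,"dy":-40,"dz":26,"wx":0,"wy":0,"wz":0,"fingers":0},{"dx":0,"dy":-40,"dz":26,"wx":0,"wy":0,"wz":0,"fingers":0},{"dx":0,"dy":0,"dz":0,"wx":0,"wy":0,"wz":0,"fingers":0}]'; python3 -c "
from h import *
goto((417,128,116),-0.135)"
```

```text
time_s: 1.4
tcp_pos: [359.0, 244.5, 231.5]
eef_rot: [0.111, 1.566, -0.114]
ft_force: [-0.2, 0.3, -0.3]
finger_gap: 0.001
t 1.4 tcp [359.  244.5 231.5] F [-0.2  0.3 -0.3] gap 0.001
[[0.0018, 0.143, 0.9897], [-0.002, 0.9897, -0.143], [-1.0, -0.0017, 0.002]]
turn [-0.0085  0.002   0.0017] sign 1 shift before turn [ 115.9 -106.8   73.8] after turn [ 115.5 -107.6   73.1]
```

```bash
python3 -m jog '[{"dx":0,"dy":-36,"dz":25,"wx":0,"wy":0,"wz":0,"fingers":0},{"dx":0,"dy":-36,"dz":25,"wx":0,"wy":0,"wz":0,"fingers":0},{"dx":0,"dy":-35,"dz":24,"wx":0,"wy":0,"wz":0,"fingers":0},{"dx":30,"dy":0,"dz":0,"wx":0,"wy":0,"wz":0,"fingers":0},{"dx":30,"dy":0,"dz":0,"wx":0,"wy":0,"wz":0,"fingers":0},{"dx":30,"dy":0,"dz":0,"wx":0,"wy":0,"wz":0,"fingers":0},{"dx":25,"dy":0,"dz":0,"wx":0,"wy":0,"wz":0,"fingers":0},{"dx":0,"dy":0,"dz":0,"wx":0,"wy":0,"wz":0,"fingers":0}]'
python3 - <<'E'
from h import *
goto((417,128,116),-0.14)
im,K,T=cam('side'); crop(im,230,100,400,255,4,'side2.png')
im,K,T=cam('top'); crop(im,225,125,375,285,3.7,'top2.png')
E
```

```text
time_s: 2.2
tcp_pos: [411.9, 132.9, 112.6]
eef_rot: [0.105, 1.577, -0.108]
ft_force: [-0.3, 0.3, -0.4]
finger_gap: -0.001
t 2.2 tcp [411.9 132.9 112.6] F [-0.3  0.3 -0.4] gap -0.001
[[-0.0087, 0.135, 0.9908], [-0.001, 0.9908, -0.135], [-1.0, -0.0022, -0.0085]]
turn [ 0.0046 -0.0085  0.0022] sign 1 shift before turn [-3.4 -4.2  5.7] after turn [-3.4 -4.2  5.7]
```

View pics/side2.png

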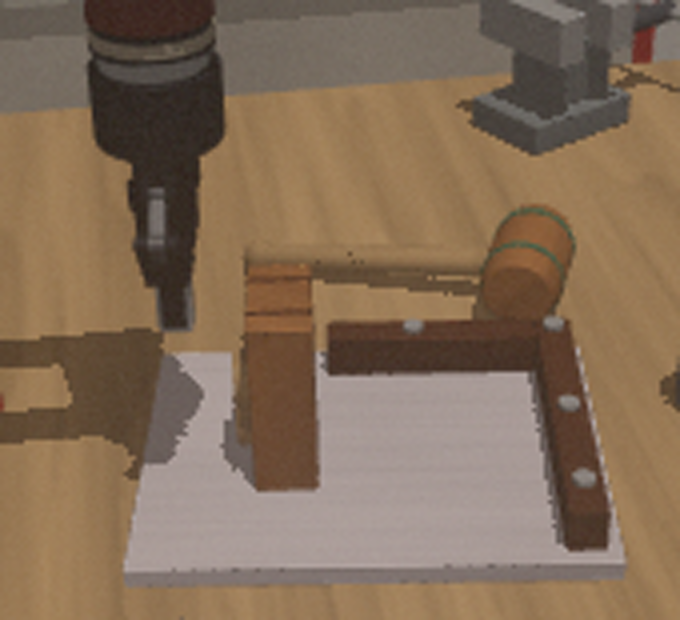

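View pics/top2.png

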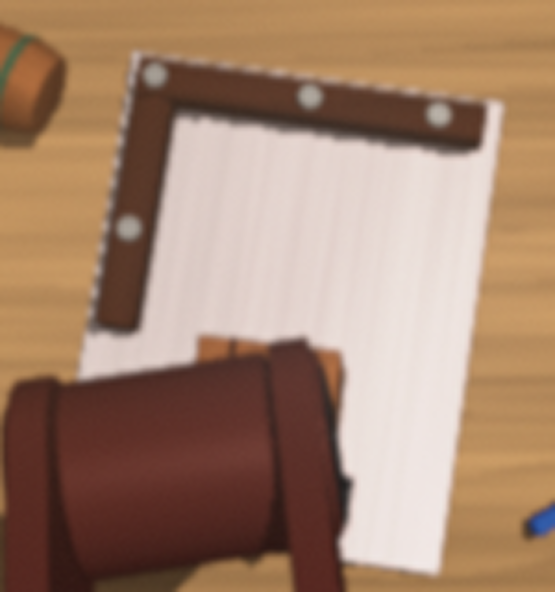

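The side view shows the shut fingertips at about (175,325) in the crop, level with the block's head and just short of its oval side. The block is still upright. I'll correct the height and begin the push.

```bash
python3 -m jog '[{"dx":-4,"dy":-4,"dz":0,"wx":0,"wy":0,"wz":0,"fingers":0},{"dx":0,"dy":0,"dz":0,"wx":0,"wy":0,"wz":0,"fingers":0}]'; python3 -m jog '[{"dx":0,"dy":0,"dz":5,"wx":0,"wy":0,"wz":0,"fingers":0},{"dx":0,"dy":0,"dz":5,"wx":0,"wy":0,"wz":0,"fingers":0},{"dx":0,"dy":0,"dz":5,"wx":0,"wy":0,"wz":0,"fingers":0},{"dx":0,"dy":0,"dz":5,"wx":0,"wy":0,"wz":0,"fingers":0},{"dx":0,"dy":0,"dz":5,"wx":0,"wy":0,"wz":0,"fingers":0},{"dx":0,"dy":0,"dz":5,"wx":0,"wy":0,"wz":0,"fingers":0}]'
python3 - <<'E'
from h import *
st()
im,K,T=cam('side'); crop(im,230,100,400,255,4,'side3.png')
E
```

```text
time_s: 2.5
tcp_pos: [417.1, 129.1, 122.8]
eef_rot: [0.107, 1.563, -0.106]
ft_force: [-0.2, -0.5, -0.0]
finger_gap: -0.0
time_s: 3.1
tcp_pos: [445.2, 124.8, 120.1]
eef_rot: [0.107, 1.569, -0.107]
ft_force: [-1.3, -1.2, 1.0]
finger_gap: 0.002
t 3.1 tcp [445.2 124.8 120.1] F [-1.3 -1.2  1. ] gap 0.002
[[-0.0005, 0.1354, 0.9908], [-0.0, 0.9908, -0.1354], [-1.0, -0.0001, -0.0005]]
```

View pics/side3.png

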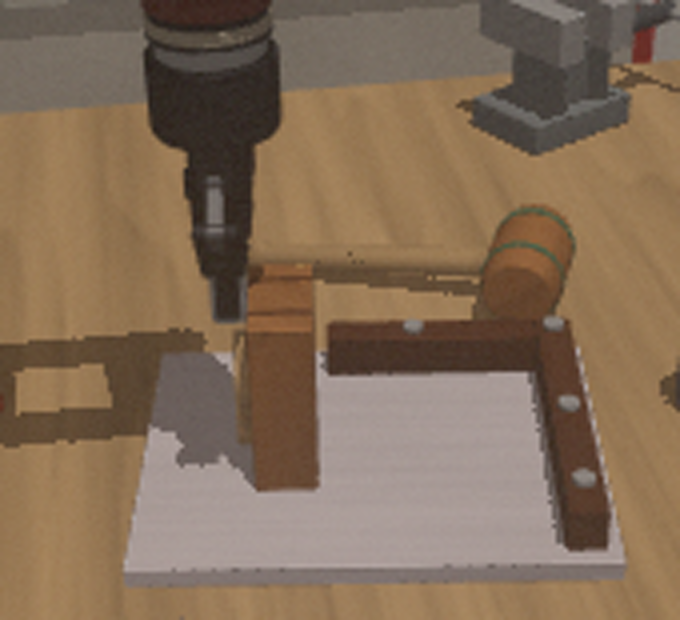

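Contact has just been made: the fingertips meet the head's upper edge at (245,300) in the crop, and the block has barely tilted. I'll keep pushing.

```bash
python3 -m jog '[{"dx":0,"dy":0,"dz":5,"wx":0,"wy":0,"wz":0,"fingers":0},{"dx":0,"dy":0,"dz":5,"wx":0,"wy":0,"wz":0,"fingers":0},{"dx":0,"dy":0,"dz":5,"wx":0,"wy":0,"wz":0,"fingers":0},{"dx":0,"dy":0,"dz":5,"wx":0,"wy":0,"wz":0,"fingers":0}]'
python3 - <<'E'
from h import *
st()
im,K,T=cam('side'); crop(im,230,100,400,255,4,'side4.png')
E
```

```text
time_s: 3.55
tcp_pos: [465.2, 122.1, 120.3]
eef_rot: [0.107, 1.568, -0.107]
ft_force: [-1.1, 0.5, -0.2]
finger_gap: 0.002
t 3.55 tcp [465.2 122.1 120.3] F [-1.1  0.5 -0.2] gap 0.002
[[0.0002, 0.1354, 0.9908], [0.0, 0.9908, -0.1354], [-1.0, 0.0, 0.0002]]
```

View pics/side4.png

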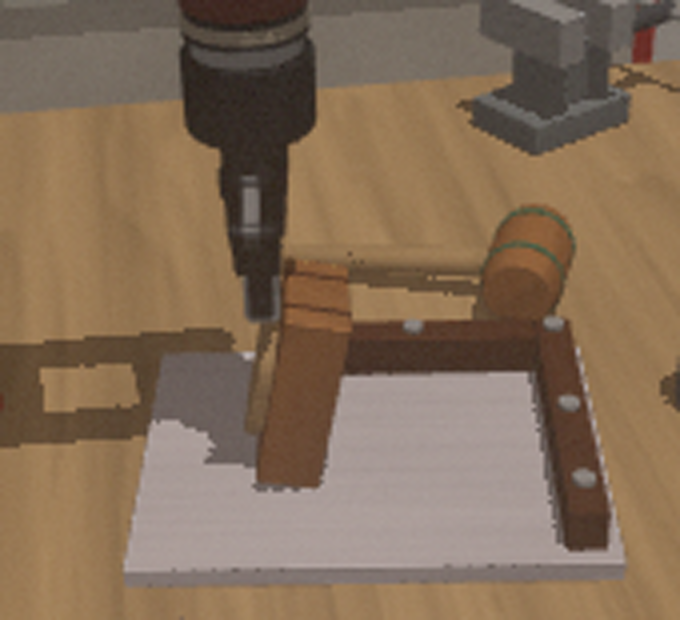

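The block is tilting about its far foot edge, which stays at (320,485). The lean is about 10 degrees, with no sliding. I'll push on until it falls, then back off.

```bash
python3 -m jog '[{"dx":0,"dy":0,"dz":6,"wx":0,"wy":0,"wz":0,"fingers":0},{"dx":0,"dy":0,"dz":6,"wx":0,"wy":0,"wz":0,"fingers":0},{"dx":0,"dy":0,"dz":6,"wx":0,"wy":0,"wz":0,"fingers":0},{"dx":0,"dy":0,"dz":4,"wx":0,"wy":0,"wz":0,"fingers":0},{"dx":0,"dy":0,"dz":0,"wx":0,"wy":0,"wz":0,"fingers":0},{"dx":0,"dy":0,"dz":0,"wx":0,"wy":0,"wz":0,"fingers":0},{"dx":0,"dy":0,"dz":0,"wx":0,"wy":0,"wz":0,"fingers":0}]'
python3 - <<'E'
from h import *
st()
im,K,T=cam('side'); crop(im,230,100,400,255,4,'side5.png')
E
```

```text
time_s: 4.3
tcp_pos: [486.2, 119.2, 120.1]
eef_rot: [0.106, 1.569, -0.107]
ft_force: [0.8, -1.0, -0.7]
finger_gap: 0.003
t 4.3 tcp [486.2 119.2 120.1] F [ 0.8 -1.  -0.7] gap 0.003
[[-0.0005, 0.1353, 0.9908], [-0.0001, 0.9908, -0.1353], [-1.0, -0.0001, -0.0005]]
```

View pics/side5.png

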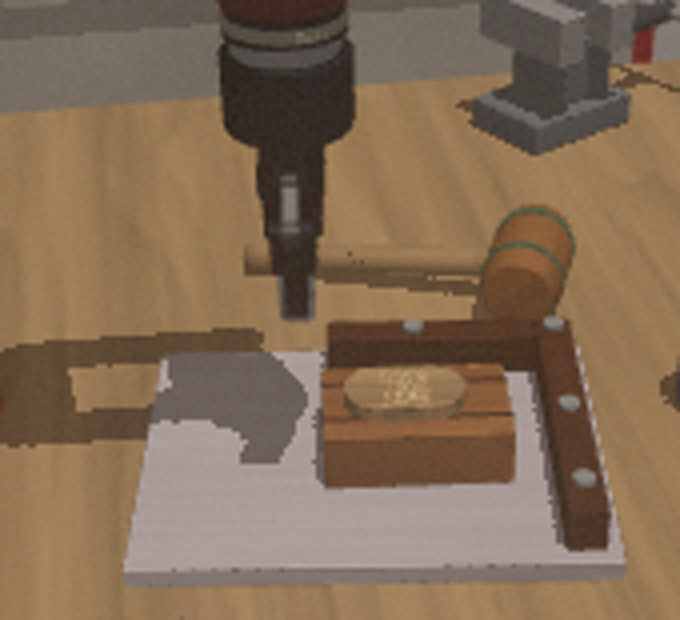

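The block now lies on its back with the oval up. In the crop it spans (320–515, 365–487), with its foot end facing the robot and gaps to both fences. Next I'll move to its right side for the sideways push.

Run:
```python
from h import *
goto((541,33.5,120),-0.144)
im,K,T=cam('top'); crop(im,225,125,375,285,3.7,'top5.png')
```

```text
t 4.35 tcp [486.2 119.2 120.2] F [ 0.4 -0.  -0.7] gap -0.001
[[-0.0003, 0.1353, 0.9908], [-0.0, 0.9908, -0.1353], [-1.0, -0.0001, -0.0003]]
turn [ 0.0083 -0.0003  0.0001] sign 1 shift before turn [  0.2 -77.5  65.9] after turn [  0.2 -76.9  66.5]
```

View pics/top5.png

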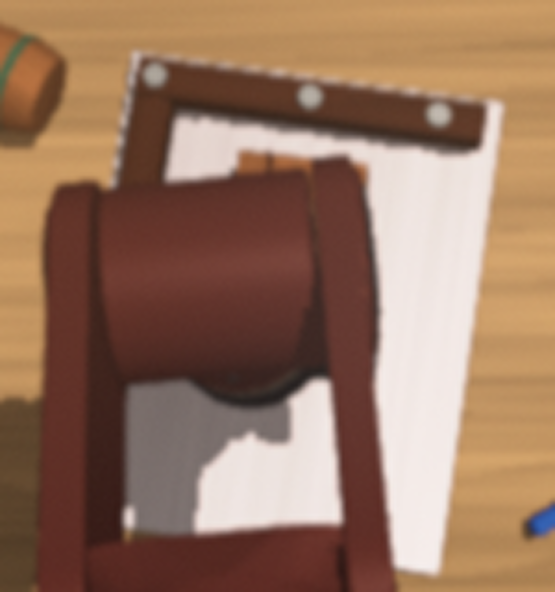

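The top view is mostly hidden by the arm; only the block's head end shows, near (300,160). I'll move to the right-hand side and then down.

```bash
python3 -m jog '[{"dx":0,"dy":-26,"dz":0,"wx":0.008,"wy":0,"wz":0,"fingers":0},{"dx":0,"dy":-26,"dz":12,"wx":0,"wy":0,"wz":0,"fingers":0},{"dx":0,"dy":-25,"dz":27,"wx":0,"wy":0,"wz":0,"fingers":0},{"dx":0,"dy":0,"dz":27,"wx":0,"wy":0,"wz":0,"fingers":0},{"dx":0,"dy":0,"dz":0,"wx":0,"wy":0,"wz":0,"fingers":0}]'
python3 - <<'E'
from h import *
goto((541,33.5,34),-0.144)
im,K,T=cam('top'); crop(im,225,125,375,285,3.7,'top6.png')
im,K,T=cam('side'); crop(im,230,100,400,255,4,'side6.png')
E
```

```text
time_s: 4.9
tcp_pos: [544.3, 32.0, 121.3]
eef_rot: [0.114, 1.564, -0.115]
ft_force: [-1.2, 0.8, -0.2]
finger_gap: 0.002
t 4.9 tcp [544.3  32.  121.3] F [-1.2  0.8 -0.2] gap 0.002
[[0.0042, 0.1454, 0.9894], [-0.0004, 0.9894, -0.1454], [-1.0, 0.0002, 0.0042]]
turn [-0.0019  0.0042 -0.0002] sign 1 shift before turn [87.3  1.  -3.9] after turn [87.3  1.  -3.5]
```

View pics/top6.png

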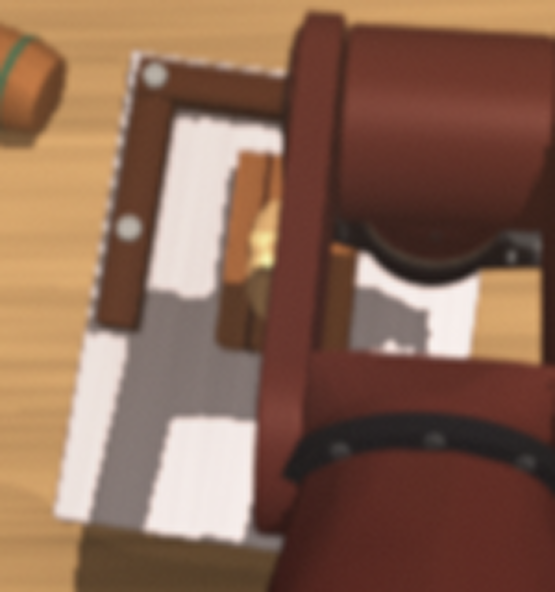

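View pics/side6.png

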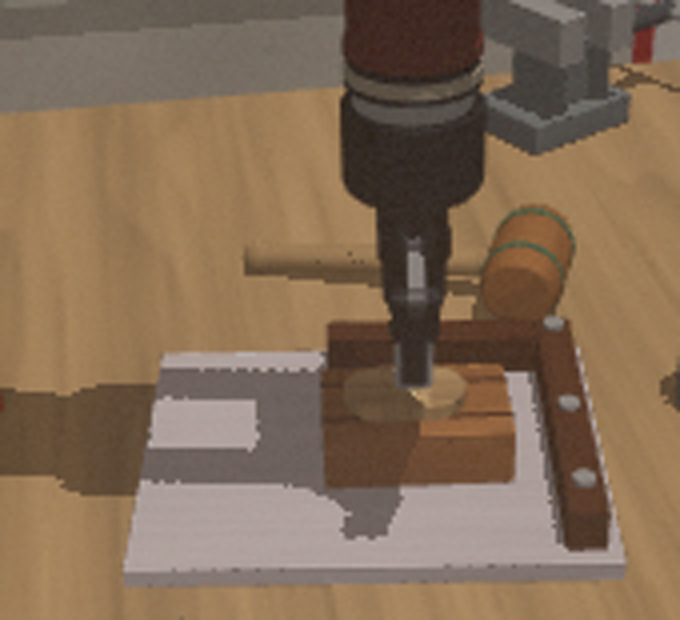

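```bash
cat >> h.py <<'E'
C=np.array([530,118.]);YJ=-0.144
RJ=np.array([[np.cos(YJ),-np.sin(YJ)],[np.sin(YJ),np.cos(YJ)]])
def jig(w): return np.round(RJ.T@(np.asarray(w)[:2]-C),1)
def jw(x,y): return C+RJ@np.array([x,y])
E
python3 - <<'E'
from h import *
im,K,T=cam('top')
for p in((240,152),(219,338)): print('top',jig(ray(K,T,((p[0]+.5)/3.7-.5+225,(p[1]+.5)/3.7-.5+125),55)))
im,K,T=cam('side')
for p,z in(((322,487),15),((515,480),15),((325,438),55),((515,428),55)): 
  print('side',jig(ray(K,T,((p[0]+.5)/4-.5+230,(p[1]+.5)/4-.5+100),z)))
o=get_obs();print('tcp',jig(o['tcp_pos']))
E
```

```text
top [85.6 37.3]
top [-29.1  32.4]
side [-34.  -41.3]
side [ 88.5 -37.7]
side [-30.9 -43.8]
side [ 87.1 -37. ]
tcp [ 21.8 -81.8]
```

```bash
python3 -m jog '[{"dx":30,"dy":0,"dz":3,"wx":0,"wy":-0.004,"wz":0,"fingers":0},{"dx":30,"dy":0,"dz":0,"wx":0,"wy":0,"wz":0,"fingers":0},{"dx":26,"dy":0,"dz":0,"wx":0,"wy":0,"wz":0,"fingers":0},{"dx":0,"dy":0,"dz":0,"wx":0,"wy":0,"wz":0,"fingers":0},{"dx":0,"dy":6,"dz":0,"wx":0,"wy":0,"wz":0,"fingers":0},{"dx":0,"dy":6,"dz":0,"wx":0,"wy":0,"wz":0,"fingers":0},{"dx":0,"dy":6,"dz":0,"wx":0,"wy":0,"wz":0,"fingers":0}]'
python3 - <<'E'
from h import *
p,R=st();print(jig(p))
im,K,T=cam('side'); crop(im,230,100,400,255,4,'side7.png')
E
```

```text
time_s: 5.8
tcp_pos: [548.4, 51.5, 36.4]
eef_rot: [0.113, 1.56, -0.113]
ft_force: [-0.2, 0.6, -0.0]
finger_gap: 0.001
t 5.8 tcp [548.4  51.5  36.4] F [-0.2  0.6 -0. ] gap 0.001
[[0.0078, 0.143, 0.9897], [-0.0006, 0.9897, -0.143], [-1.0, 0.0005, 0.0078]]
[ 27.8 -63.1]
```

View pics/side7.png

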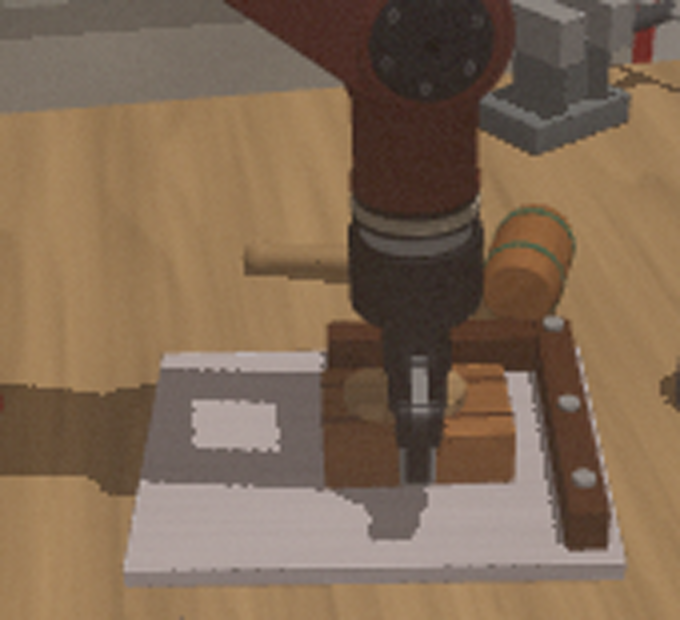

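The fingertips are at (417,478), in the middle of the block's right side and just short of it. Pushing left now.

```bash
python3 -m jog '[{"dx":0,"dy":4,"dz":0,"wx":0,"wy":0,"wz":0,"fingers":0},{"dx":0,"dy":4,"dz":0,"wx":0,"wy":0,"wz":0,"fingers":0},{"dx":0,"dy":4,"dz":0,"wx":0,"wy":0,"wz":0,"fingers":0},{"dx":0,"dy":4,"dz":0,"wx":0,"wy":0,"wz":0,"fingers":0},{"dx":0,"dy":4,"dz":0,"wx":0,"wy":0,"wz":0,"fingers":0},{"dx":0,"dy":4,"dz":0,"wx":0,"wy":0,"wz":0,"fingers":0},{"dx":0,"dy":4,"dz":0,"wx":0,"wy":0,"wz":0,"fingers":0},{"dx":0,"dy":4,"dz":0,"wx":0,"wy":0,"wz":0,"fingers":0},{"dx":0,"dy":4,"dz":0,"wx":0,"wy":0,"wz":0,"fingers":0},{"dx":0,"dy":4,"dz":0,"wx":0,"wy":0,"wz":0,"fingers":0}]'
python3 - <<'E'
from h import *
p,R=st();print(jig(p))
im,K,T=cam('side'); crop(im,230,100,400,255,4,'side8.png')
im,K,T=cam('top'); crop(im,225,125,375,285,3.7,'top8.png')
E
```

```text
time_s: 6.85
tcp_pos: [552.7, 90.6, 34.4]
eef_rot: [0.113, 1.564, -0.113]
ft_force: [0.1, -3.8, 3.8]
finger_gap: -0.001
t 6.85 tcp [552.7  90.6  34.4] F [ 0.1 -3.8  3.8] gap -0.001
[[0.0043, 0.1435, 0.9896], [-0.0006, 0.9896, -0.1435], [-1.0, -0.0, 0.0043]]
[ 26.4 -23.8]
```

View pics/top8.png

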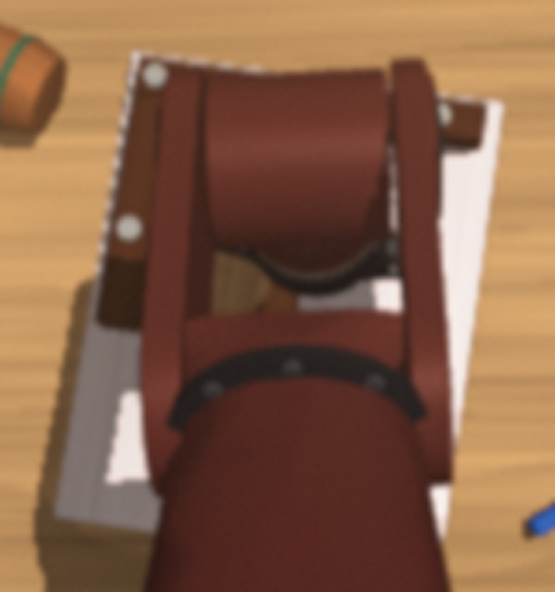

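View pics/side8.png

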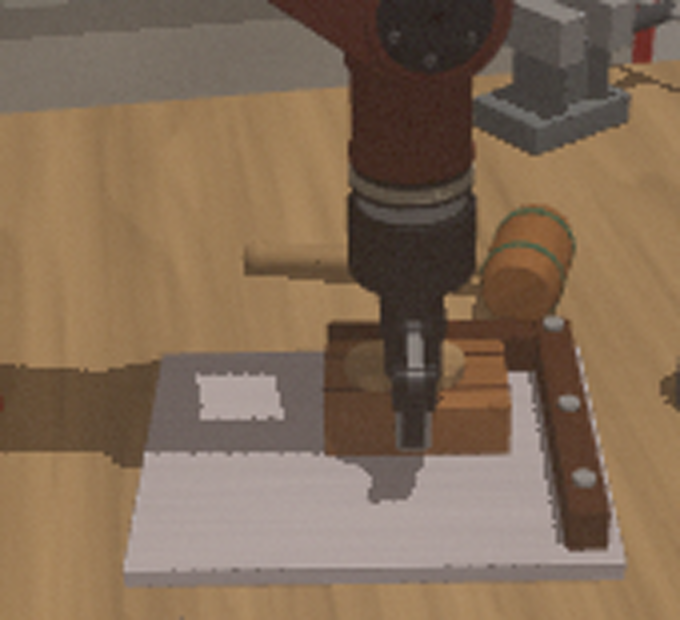

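The block slides left squarely under about 4 N. Its right lower edge is at rows 452–455 in the crop, and a gap to the side fence remains. Continuing gently.

```bash
for i in 1; do python3 -m jog '[{"dx":0,"dy":3,"dz":0,"wx":0,"wy":0,"wz":0,"fingers":0},{"dx":0,"dy":3,"dz":0,"wx":0,"wy":0,"wz":0,"fingers":0},{"dx":0,"dy":3,"dz":0,"wx":0,"wy":0,"wz":0,"fingers":0},{"dx":0,"dy":2,"dz":0,"wx":0,"wy":0,"wz":0,"fingers":0}]'; done
python3 -m jog '[{"dx":0,"dy":1,"dz":0,"wx":0,"wy":0,"wz":0,"fingers":0},{"dx":0,"dy":1,"dz":0,"wx":0,"wy":0,"wz":0,"fingers":0}]'
python3 -c "
from h import *
p,R=st();print(jig(p),R.inv().apply(get_obs()['ft_force']))"
```

```text
time_s: 7.35
tcp_pos: [553.8, 101.7, 34.1]
eef_rot: [0.113, 1.564, -0.113]
ft_force: [0.4, -2.8, 1.8]
finger_gap: -0.001
time_s: 7.55
tcp_pos: [554.1, 103.5, 34.1]
eef_rot: [0.113, 1.564, -0.113]
ft_force: [-0.7, -2.7, 1.5]
finger_gap: -0.001
t 7.55 tcp [554.1 103.5  34.1] F [-0.7 -2.7  1.5] gap -0.001
[[0.0034, 0.1433, 0.9897], [-0.0004, 0.9897, -0.1433], [-1.0, 0.0001, 0.0034]]
[ 25.9 -10.9] [-1.51496468 -2.79726181 -0.27822433]
```

```bash
J='x'; python3 -m jog '[{"dx":0,"dy":1,"dz":0,"wx":0,"wy":0,"wz":0,"fingers":0},{"dx":0,"dy":1,"dz":0,"wx":0,"wy":0,"wz":0,"fingers":0}]'
python3 -m jog '[{"dx":0,"dy":1,"dz":0,"wx":0,"wy":0,"wz":0,"fingers":0},{"dx":0,"dy":1,"dz":0,"wx":0,"wy":0,"wz":0,"fingers":0}]'
python3 - <<'E'
from h import *
p,R=st();print(jig(p))
im,K,T=cam('side'); crop(im,230,100,400,255,4,'side9.png')
E
```

```text
time_s: 7.75
tcp_pos: [554.4, 105.4, 34.1]
eef_rot: [0.113, 1.564, -0.113]
ft_force: [0.8, -2.0, 1.4]
finger_gap: 0.004
time_s: 7.95
tcp_pos: [555.4, 106.8, 34.3]
eef_rot: [0.112, 1.563, -0.114]
ft_force: [0.2, -6.5, 0.1]
finger_gap: 0.003
t 7.95 tcp [555.4 106.8  34.3] F [ 0.2 -6.5  0.1] gap 0.003
[[0.0051, 0.1429, 0.9897], [-0.0017, 0.9897, -0.1429], [-1.0, -0.0009, 0.0053]]
[26.7 -7.5]
```

View pics/side9.png

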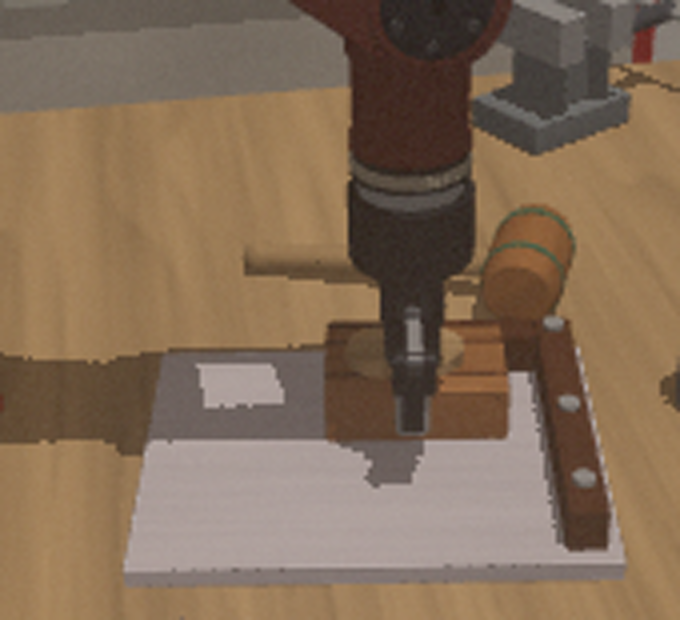

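The force is rising, so the block has reached the side fence; its top edge meets the fence line around row 325. I'll press a little more to seat it.

```bash
python3 -m jog '[{"dx":0,"dy":1,"dz":0,"wx":0,"wy":0,"wz":0,"fingers":0},{"dx":0,"dy":1,"dz":0,"wx":0,"wy":0,"wz":0,"fingers":0}]'
python3 -m jog '[{"dx":0,"dy":1,"dz":0,"wx":0,"wy":0,"wz":0,"fingers":0},{"dx":0,"dy":0,"dz":0,"wx":0,"wy":0,"wz":0,"fingers":0}]'; python3 -c "
from h import *
p,R=st();print(jig(p))"
```

```text
time_s: 8.2
tcp_pos: [555.4, 106.8, 34.2]
eef_rot: [0.108, 1.564, -0.116]
ft_force: [-0.2, -12.7, 0.8]
finger_gap: 0.002
time_s: 8.4
tcp_pos: [555.4, 106.8, 34.2]
eef_rot: [0.106, 1.564, -0.117]
ft_force: [-0.6, -13.7, 0.2]
finger_gap: -0.0
t 8.4 tcp [555.4 106.8  34.2] F [ -0.6 -13.7   0.2] gap -0.0
[[0.0034, 0.1416, 0.9899], [-0.0067, 0.9899, -0.1415], [-1.0, -0.0062, 0.0043]]
[26.7 -7.4]
```

```bash
python3 -m jog '[{"dx":0,"dy":-10,"dz":0,"wx":0,"wy":0,"wz":0,"fingers":0},{"dx":0,"dy":-15,"dz":0,"wx":0,"wy":0,"wz":0,"fingers":0},{"dx":-30,"dy":0,"dz":0,"wx":0,"wy":0,"wz":0,"fingers":0},{"dx":-30,"dy":0,"dz":-20,"wx":0,"wy":0,"wz":0,"fingers":0},{"dx":-20,"dy":0,"dz":-35,"wx":0,"wy":0,"wz":0,"fingers":0},{"dx":0,"dy":0,"dz":-35,"wx":0,"wy":0,"wz":0,"fingers":0},{"dx":0,"dy":0,"dz":0,"wx":0,"wy":0,"wz":0,"fingers":0}]'
python3 - <<'E'
from h import *
goto((*jw(-64,47),34),-0.144)
im,K,T=cam('side'); crop(im,230,100,400,255,4,'side10.png')
im,K,T=cam('top'); crop(im,225,125,375,285,3.7,'top10.png')
E
```

```text
time_s: 9.1
tcp_pos: [457.1, 99.0, 112.8]
eef_rot: [0.113, 1.569, -0.112]
ft_force: [-0.5, -0.2, -0.2]
finger_gap: 0.001
t 9.1 tcp [457.1  99.  112.8] F [-0.5 -0.2 -0.2] gap 0.001
[[-0.0012, 0.1426, 0.9898], [0.0006, 0.9898, -0.1426], [-1.0, 0.0004, -0.0013]]
turn [ 0.0009 -0.0013 -0.0004] sign 1 shift before turn [78.8 76.3  5.6] after turn [78.8 76.3  5.4]
```

View pics/top10.png

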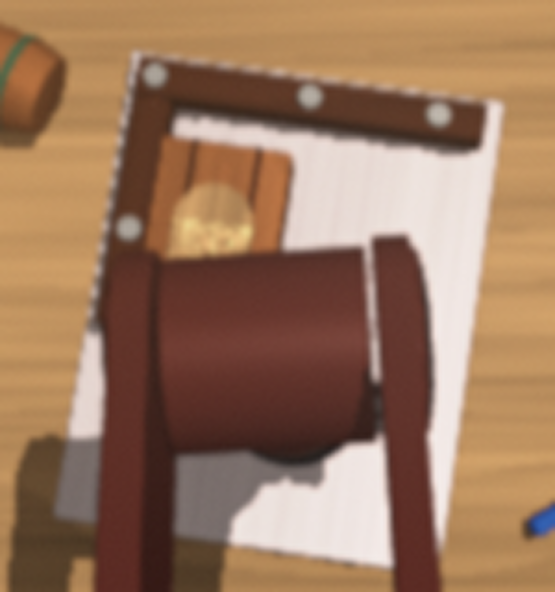

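View pics/side10.png

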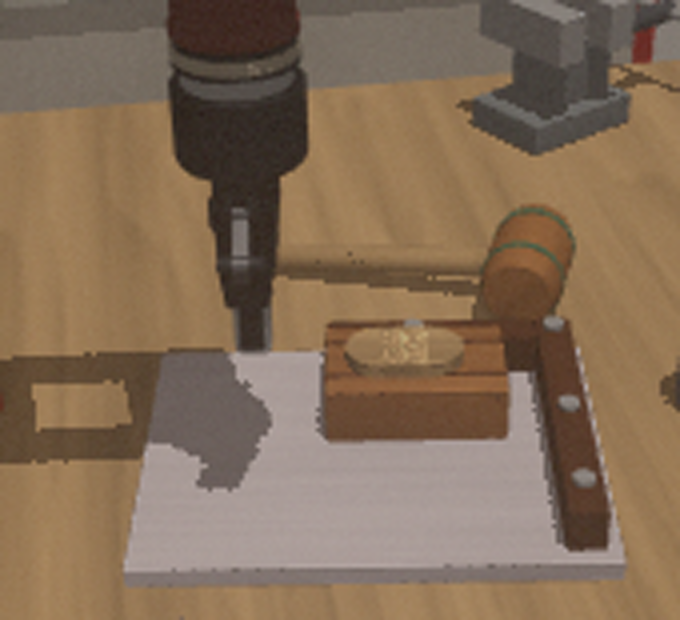

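Both views show the block flush against the side fence and square to it, with about a 30 mm gap to the far fence. In the top crop the head edge is at rows 137–155. Now I'll push from the foot end.

```bash
python3 -m jog '[{"dx":0,"dy":26,"dz":0,"wx":0,"wy":0,"wz":0,"fingers":0},{"dx":0,"dy":26,"dz":0,"wx":0,"wy":0,"wz":0,"fingers":0},{"dx":0,"dy":23,"dz":0,"wx":0,"wy":0,"wz":0,"fingers":0},{"dx":26,"dy":0,"dz":0,"wx":0,"wy":0,"wz":0,"fingers":0},{"dx":26,"dy":0,"dz":0,"wx":0,"wy":0,"wz":0,"fingers":0},{"dx":26,"dy":0,"dz":4,"wx":0,"wy":0,"wz":0,"fingers":0},{"dx":0,"dy":0,"dz":0,"wx":0,"wy":0,"wz":0,"fingers":0},{"dx":0,"dy":0,"dz":0,"wx":0,"wy":0,"wz":0,"fingers":0}]'
python3 - <<'E'
from h import *
goto((*jw(-64,47),34),-0.144)
im,K,T=cam('side'); crop(im,230,100,400,255,4,'side11.png')
E
```

```text
time_s: 10.0
tcp_pos: [477.9, 171.9, 35.6]
eef_rot: [0.113, 1.565, -0.114]
ft_force: [-0.4, 0.1, 0.2]
finger_gap: -0.003
t 10.0 tcp [477.9 171.9  35.6] F [-0.4  0.1  0.2] gap -0.003
[[0.0029, 0.1439, 0.9896], [-0.0005, 0.9896, -0.1439], [-1.0, -0.0001, 0.0029]]
turn [-0.0004  0.0029  0.0001] sign 1 shift before turn [ 1.6  1.1 -4.7] after turn [ 1.6  1.1 -4.7]
```

View pics/side11.png

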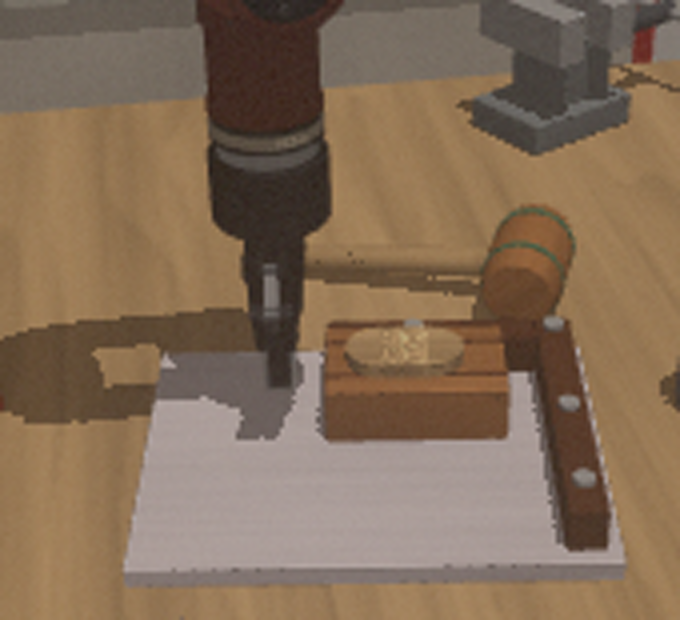

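The fingertips are at (280,380), behind the foot end, with about 15 mm of clearance. Pushing towards the far fence.

```bash
python3 -m jog '[{"dx":0,"dy":0,"dz":4,"wx":0,"wy":0,"wz":0,"fingers":0},{"dx":0,"dy":0,"dz":4,"wx":0,"wy":0,"wz":0,"fingers":0},{"dx":0,"dy":0,"dz":4,"wx":0,"wy":0,"wz":0,"fingers":0},{"dx":0,"dy":0,"dz":4,"wx":0,"wy":0,"wz":0,"fingers":0},{"dx":0,"dy":0,"dz":4,"wx":0,"wy":0,"wz":0,"fingers":0},{"dx":0,"dy":0,"dz":4,"wx":0,"wy":0,"wz":0,"fingers":0},{"dx":0,"dy":0,"dz":4,"wx":0,"wy":0,"wz":0,"fingers":0},{"dx":0,"dy":0,"dz":3,"wx":0,"wy":0,"wz":0,"fingers":0},{"dx":0,"dy":0,"dz":2,"wx":0,"wy":0,"wz":0,"fingers":0}]'
python3 - <<'E'
from h import *
p,R=st();print(jig(p))
im,K,T=cam('side'); crop(im,230,100,400,255,4,'side12.png')
E
```

```text
time_s: 10.95
tcp_pos: [510.5, 167.1, 35.8]
eef_rot: [0.112, 1.563, -0.113]
ft_force: [-1.2, 0.5, 0.8]
finger_gap: 0.0
t 10.95 tcp [510.5 167.1  35.8] F [-1.2  0.5  0.8] gap 0.0
[[0.0045, 0.1432, 0.9897], [-0.0007, 0.9897, -0.1432], [-1.0, -0.0001, 0.0046]]
[-26.4  45.8]
```

View pics/side12.png

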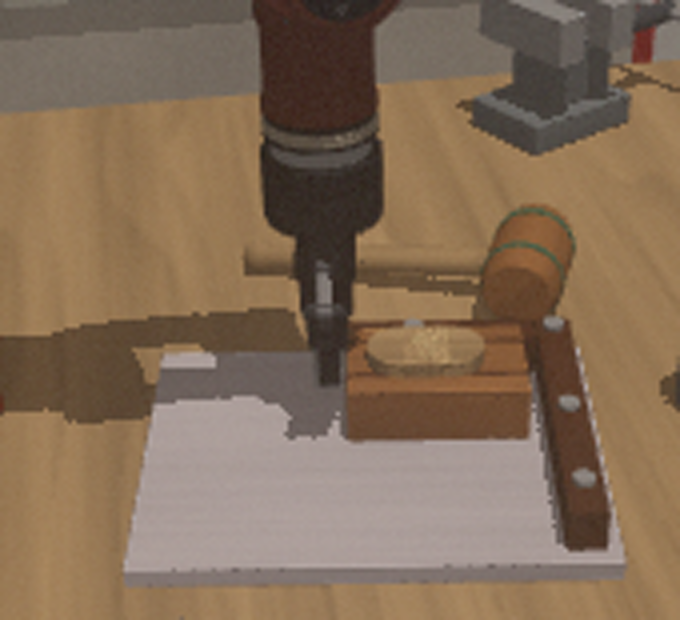

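The block is sliding along the side fence, with its head edge now at column 530. Roughly 10 mm is left.

```bash
python3 -m jog '[{"dx":0,"dy":0,"dz":2,"wx":0,"wy":0,"wz":0,"fingers":0},{"dx":0,"dy":0,"dz":2,"wx":0,"wy":0,"wz":0,"fingers":0},{"dx":0,"dy":0,"dz":2,"wx":0,"wy":0,"wz":0,"fingers":0}]'
python3 -m jog '[{"dx":0,"dy":0,"dz":2,"wx":0,"wy":0,"wz":0,"fingers":0},{"dx":0,"dy":0,"dz":1,"wx":0,"wy":0,"wz":0,"fingers":0}]'
python3 -m jog '[{"dx":0,"dy":0,"dz":1,"wx":0,"wy":0,"wz":0,"fingers":0},{"dx":0,"dy":0,"dz":1,"wx":0,"wy":0,"wz":0,"fingers":0}]'
python3 - <<'E'
from h import *
p,R=st();print(jig(p))
E
```

```text
time_s: 11.3
tcp_pos: [516.2, 166.4, 36.0]
eef_rot: [0.113, 1.563, -0.113]
ft_force: [-0.6, 0.1, -0.4]
finger_gap: 0.003
time_s: 11.5
tcp_pos: [519.3, 165.9, 36.1]
eef_rot: [0.113, 1.564, -0.113]
ft_force: [-1.2, -0.8, -1.1]
finger_gap: 0.0
time_s: 11.7
tcp_pos: [520.9, 165.7, 36.1]
eef_rot: [0.113, 1.564, -0.113]
ft_force: [-1.7, 0.5, -1.1]
finger_gap: -0.001
t 11.7 tcp [520.9 165.7  36.1] F [-1.7  0.5 -1.1] gap -0.001
[[0.0038, 0.1433, 0.9897], [-0.0006, 0.9897, -0.1433], [-1.0, -0.0, 0.0039]]
[-15.8  45.9]
```

```bash
python3 -m jog '[{"dx":0,"dy":0,"dz":1,"wx":0,"wy":0,"wz":0,"fingers":0},{"dx":0,"dy":0,"dz":1,"wx":0,"wy":0,"wz":0,"fingers":0}]'
python3 -m jog '[{"dx":0,"dy":0,"dz":1,"wx":0,"wy":0,"wz":0,"fingers":0},{"dx":0,"dy":0,"dz":1,"wx":0,"wy":0,"wz":0,"fingers":0}]'
python3 - <<'E'
from h import *
p,R=st();print(jig(p))
im,K,T=cam('side'); crop(im,230,100,400,255,4,'side13.png')
E
```

```text
time_s: 11.9
tcp_pos: [521.3, 165.6, 36.1]
eef_rot: [0.113, 1.568, -0.114]
ft_force: [-7.9, 1.3, 6.0]
finger_gap: 0.005
time_s: 12.1
tcp_pos: [521.4, 165.6, 36.1]
eef_rot: [0.113, 1.573, -0.114]
ft_force: [-11.7, 1.8, 10.6]
finger_gap: 0.001
t 12.1 tcp [521.4 165.6  36.1] F [-11.7   1.8  10.6] gap 0.001
[[-0.0048, 0.1437, 0.9896], [-0.0003, 0.9896, -0.1437], [-1.0, -0.001, -0.0047]]
[-15.4  45.8]
```

View pics/side13.png

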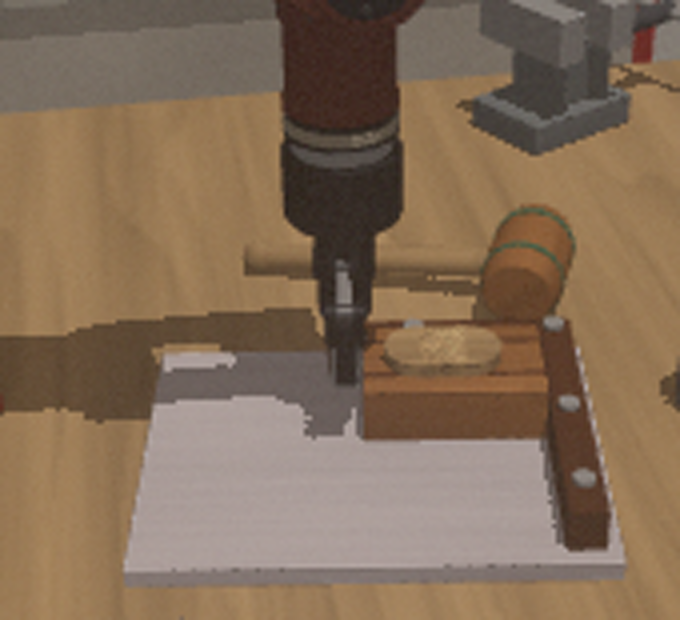

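It stalled at jig x = -15.4 under 12 N with the head against the far fence (column 548). I'll back off and do a final check press on the right side.

```bash
python3 -m jog '[{"dx":0,"dy":0,"dz":-10,"wx":0,"wy":0,"wz":0,"fingers":0},{"dx":0,"dy":0,"dz":-20,"wx":0,"wy":0,"wz":0,"fingers":0},{"dx":-30,"dy":0,"dz":0,"wx":0,"wy":0,"wz":0,"fingers":0},{"dx":-35,"dy":0,"dz":0,"wx":0,"wy":0,"wz":0,"fingers":0},{"dx":-20,"dy":-20,"dz":0,"wx":0,"wy":0,"wz":0,"fingers":0},{"dx":0,"dy":-35,"dz":0,"wx":0,"wy":0,"wz":0,"fingers":0},{"dx":0,"dy":-35,"dz":0,"wx":0,"wy":0,"wz":0,"fingers":0},{"dx":0,"dy":-10,"dz":0,"wx":0,"wy":0,"wz":0,"fingers":0},{"dx":0,"dy":0,"dz":0,"wx":0,"wy":0,"wz":0,"fingers":0}]'
python3 - <<'E'
from h import *
goto((*jw(54,-48),36),-0.144)
im,K,T=cam('top'); crop(im,225,125,375,285,3.7,'top14.png')
E
```

```text
time_s: 13.05
tcp_pos: [481.1, 69.5, 121.4]
eef_rot: [0.115, 1.561, -0.115]
ft_force: [-0.1, 0.7, -0.5]
finger_gap: 0.001
t 13.05 tcp [481.1  69.5 121.4] F [-0.1  0.7 -0.5] gap 0.001
[[0.0062, 0.146, 0.9893], [-0.0006, 0.9893, -0.146], [-1.0, 0.0003, 0.0062]]
turn [-0.0025  0.0062 -0.0003] sign 1 shift before turn [86.   7.2 94.9] after turn [85.4  7.  95.4]
```

View pics/top14.png

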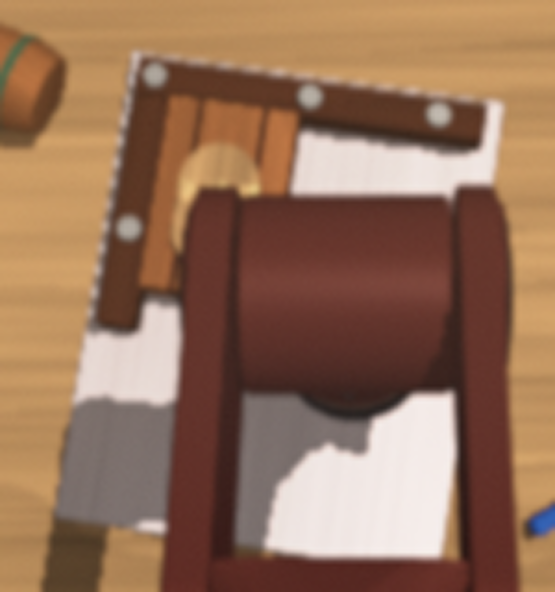

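The top view shows the block in the corner, with no visible gap along either fence (corner near (168,97)). Now the check press from the right.

```bash
python3 -m jog '[{"dx":0,"dy":0,"dz":32,"wx":0,"wy":0,"wz":0,"fingers":0},{"dx":0,"dy":0,"dz":32,"wx":0,"wy":0,"wz":0,"fingers":0},{"dx":0,"dy":0,"dz":31,"wx":0,"wy":0,"wz":0,"fingers":0},{"dx":30,"dy":0,"dz":0,"wx":0,"wy":0,"wz":0,"fingers":0},{"dx":30,"dy":0,"dz":0,"wx":0,"wy":0,"wz":0,"fingers":0},{"dx":26,"dy":4,"dz":0,"wx":0,"wy":0,"wz":0,"fingers":0},{"dx":0,"dy":0,"dz":0,"wx":0,"wy":0,"wz":0,"fingers":0},{"dx":0,"dy":0,"dz":0,"wx":0,"wy":0,"wz":0,"fingers":0}]'
python3 - <<'E'
from h import *
p,R=st();print(jig(p))
im,K,T=cam('side'); crop(im,230,100,400,255,4,'side15.png')
E
```

```text
time_s: 13.9
tcp_pos: [575.3, 61.9, 35.0]
eef_rot: [0.112, 1.565, -0.112]
ft_force: [0.1, 1.0, 0.4]
finger_gap: -0.002
t 13.9 tcp [575.3  61.9  35. ] F [0.1 1.  0.4] gap -0.002
[[0.0029, 0.1419, 0.9899], [-0.0004, 0.9899, -0.1419], [-1.0, 0.0, 0.0029]]
[ 52.9 -49. ]
```

View pics/side15.png

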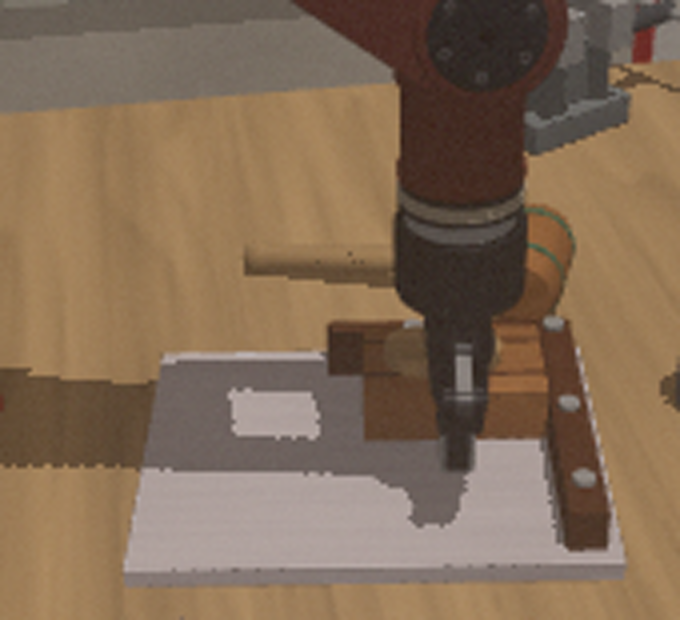

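The fingertips are at (458,468), on the plate's right side and clear of the block. Closing in.

```bash
python3 -m jog '[{"dx":0,"dy":10,"dz":0,"wx":0,"wy":0,"wz":0,"fingers":0},{"dx":0,"dy":10,"dz":0,"wx":0,"wy":0,"wz":0,"fingers":0},{"dx":0,"dy":8,"dz":0,"wx":0,"wy":0,"wz":0,"fingers":0},{"dx":0,"dy":4,"dz":0,"wx":0,"wy":0,"wz":0,"fingers":0},{"dx":0,"dy":3,"dz":0,"wx":0,"wy":0,"wz":0,"fingers":0},{"dx":0,"dy":2,"dz":0,"wx":0,"wy":0,"wz":0,"fingers":0},{"dx":0,"dy":2,"dz":0,"wx":0,"wy":0,"wz":0,"fingers":0}]'
python3 -m jog '[{"dx":0,"dy":1,"dz":0,"wx":0,"wy":0,"wz":0,"fingers":0},{"dx":0,"dy":1,"dz":0,"wx":0,"wy":0,"wz":0,"fingers":0}]'
python3 -c "
from h import *
p,R=st();print(jig(p))"
python3 -m jog '[{"dx":0,"dy":1,"dz":0,"wx":0,"wy":0,"wz":0,"fingers":0},{"dx":0,"dy":1,"dz":0,"wx":0,"wy":0,"wz":0,"fingers":0}]'
python3 -c "
from h import *
p,R=st();print(jig(p))"
```

```text
time_s: 14.65
tcp_pos: [581.0, 99.4, 35.3]
eef_rot: [0.113, 1.564, -0.113]
ft_force: [0.5, -0.2, 0.5]
finger_gap: 0.003
time_s: 14.85
tcp_pos: [581.3, 101.3, 35.3]
eef_rot: [0.113, 1.564, -0.113]
ft_force: [0.0, 0.2, -0.7]
finger_gap: 0.001
t 14.85 tcp [581.3 101.3  35.3] F [ 0.   0.2 -0.7] gap 0.001
[[0.0038, 0.1435, 0.9896], [-0.0007, 0.9896, -0.1435], [-1.0, -0.0001, 0.0039]]
[53.2 -9.2]
time_s: 15.05
tcp_pos: [581.6, 102.8, 35.4]
eef_rot: [0.111, 1.564, -0.114]
ft_force: [0.2, -3.5, 0.6]
finger_gap: 0.002
t 15.05 tcp [581.6 102.8  35.4] F [ 0.2 -3.5  0.6] gap 0.002
[[0.0036, 0.143, 0.9897], [-0.0018, 0.9897, -0.143], [-1.0, -0.0012, 0.0038]]
[53.2 -7.7]
```

```bash
python3 -m jog '[{"dx":0,"dy":1,"dz":0,"wx":0,"wy":0,"wz":0,"fingers":0},{"dx":0,"dy":1,"dz":0,"wx":0,"wy":0,"wz":0,"fingers":0}]'
python3 -c "
from h import *
p,R=st();print(jig(p))"
python3 -m jog '[{"dx":0,"dy":-8,"dz":0,"wx":0,"wy":0,"wz":0,"fingers":0},{"dx":0,"dy":-20,"dz":0,"wx":0,"wy":0,"wz":0,"fingers":0},{"dx":0,"dy":-20,"dz":0,"wx":0,"wy":0,"wz":0,"fingers":0},{"dx":-40,"dy":0,"dz":0,"wx":0,"wy":0,"wz":0,"fingers":0},{"dx":-40,"dy":0,"dz":0,"wx":0,"wy":0,"wz":0,"fingers":0},{"dx":-40,"dy":-20,"dz":-20,"wx":0,"wy":0,"wz":0,"fingers":0},{"dx":-20,"dy":-30,"dz":-30,"wx":0,"wy":0,"wz":0,"fingers":0},{"dx":0,"dy":-40,"dz":-25,"wx":0,"wy":0,"wz":0,"fingers":0},{"dx":0,"dy":-40,"dz":-25,"wx":0,"wy":0,"wz":0,"fingers":0},{"dx":0,"dy":0,"dz":0,"wx":0,"wy":0,"wz":0,"fingers":0}]'
python3 -m jog '[{"dx":0,"dy":-40,"dz":0,"wx":0,"wy":0,"wz":0,"fingers":0},{"dx":0,"dy":-40,"dz":0,"wx":0,"wy":0,"wz":0,"fingers":0},{"dx":0,"dy":-40,"dz":0,"wx":0,"wy":0,"wz":0,"fingers":0},{"dx":0,"dy":-40,"dz":0,"wx":0,"wy":0,"wz":0,"fingers":0},{"dx":0,"dy":0,"dz":0,"wx":0,"wy":0,"wz":0,"fingers":0},{"dx":0,"dy":0,"dz":0,"wx":0,"wy":0,"wz":0,"fingers":0}]'
python3 - <<'E'
from h import *
st()
im,K,T=cam('top'); crop(im,225,125,375,285,3.7,'top16.png');cv2.imwrite('pics/top16f.png',im)
im,K,T=cam('side'); crop(im,230,100,400,255,4,'side16.png');cv2.imwrite('pics/side16f.png',im)
E
```

```text
time_s: 15.25
tcp_pos: [581.6, 102.9, 35.4]
eef_rot: [0.108, 1.565, -0.116]
ft_force: [-2.0, -10.1, 2.9]
finger_gap: 0.001
t 15.25 tcp [581.6 102.9  35.4] F [ -2.  -10.1   2.9] gap 0.001
[[0.0026, 0.1419, 0.9899], [-0.0053, 0.9899, -0.1419], [-1.0, -0.0049, 0.0033]]
[53.2 -7.5]
time_s: 16.25
tcp_pos: [453.5, -59.0, 174.6]
eef_rot: [0.116, 1.565, -0.117]
ft_force: [0.4, 0.3, -0.1]
finger_gap: 0.001
time_s: 16.85
tcp_pos: [434.2, -215.0, 175.0]
eef_rot: [0.115, 1.563, -0.114]
ft_force: [-0.3, -0.8, 0.2]
finger_gap: 0.0
t 16.85 tcp [ 434.2 -215.   175. ] F [-0.3 -0.8  0.2] gap 0.0
[[0.0046, 0.1455, 0.9893], [0.0007, 0.9894, -0.1455], [-1.0, 0.0014, 0.0044]]
```

View pics/top16.png

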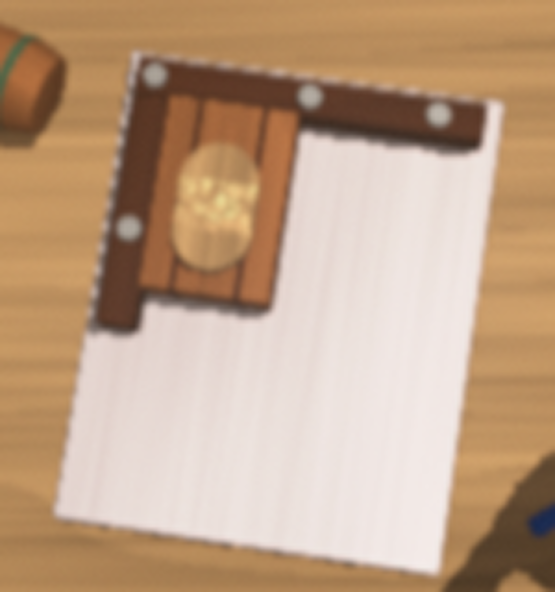

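View pics/side16f.png

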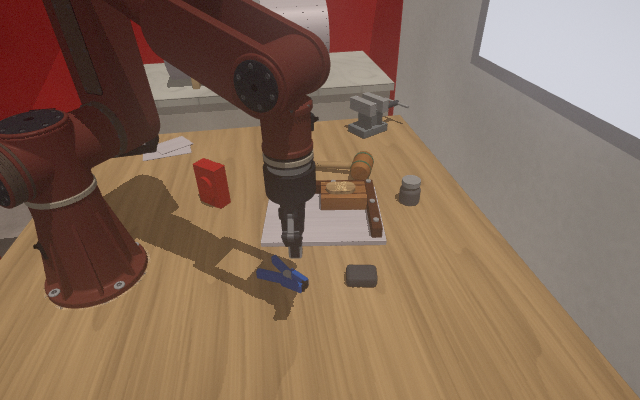

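View pics/top16f.png

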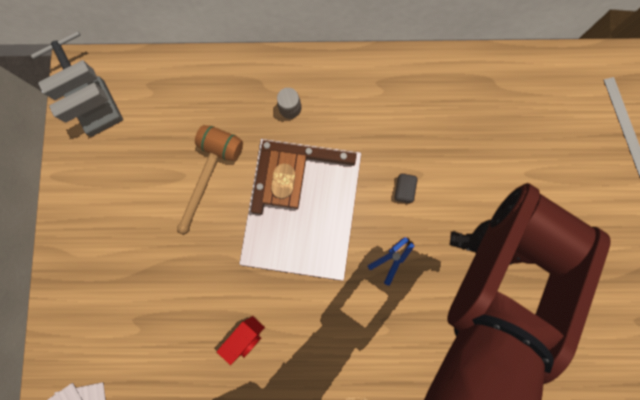

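The block lies in the corner with the oval up, and no gap shows at either fence. Its right edge runs from (298,112) to (271,308) in the crop. The mallet, jar, clamp, dolly and red block are where they were, and the arm is clear in the air. One numeric check before handing in.

Run:
```python
from h import *
im,K,T=cam('top')
for p in((298,112),(271,308),(140,289)):
    print(jig(ray(K,T,((p[0]+.5)/3.7-.5+225,(p[1]+.5)/3.7-.5+125),55)))
a=cv2.imread('pics/top0.png');d=cv2.absdiff(a,im).max(2)
for n,b in dict(mallet=(175,120,245,238),jar=(272,85,305,120),dolly=(390,170,420,206),red=(212,312,268,366),clamp=(362,232,416,288)).items():
    print(n,d[b[1]:b[3],b[0]:b[2]].mean().round(1))
from bench import hand_in
print(get_obs()['ft_force'].round(1)); hand_in()
```

```text
[115.4   5.9]
[-6.8  4.1]
[-6.5 84.3]
mallet 17.5
jar 15.0
dolly 13.1
red 17.2
clamp 48.0
[ 0.1  0.2 -0.5]
the job is handed in; nothing more can be done
```

The block lies on its back in the fence corner with the raised oval up, snug against both fences, and I handed the job in. I tipped it with the shut fingers at its head, slid it left to the side fence, pushed it from the foot to the far fence, and pressed it left once more. It was only pushed, and the job took about 17 s.

**Last checks:**
- **Fit:** the block stopped dead at both fences, at about 12 N on the far fence and 10 N on the side fence. After backing off, the top view put its corners within about 1.5 mm of where they should be: head at x ≈ 115 mm, foot at -6.5 mm, sides at y ≈ 5 and 84 mm. The two ends of its right edge differ by 1.8 mm, which is within the 2 mm calibration, so squareness is only confirmed that closely. No gap shows in the pictures.
- **Clear of everything:** the arm was in the air away from the plate, with the wrist force near zero.
- **Other objects:** the mallet, jar, clamp, dolly and red block look unmoved by eye. My before/after pixel comparison did not confirm this. Every patch differed (13–17 grey levels, 48 at the clamp); I put this down to image noise and the arm's shadow over the clamp. The gripper never went near any of them while it was low.

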